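# Shift the shaker into third and start it

### The job

The bench shaker's gear lever stands in the left-hand side of its H-shaped gate. With the fingertips, push it to the cross channel, across to the right and then forward, away from the robot, fully home into the third slot (far right); only then press the start button at the front of the shaker right down and let it come up again. Push the lever gently, do not grip or force it, and leave the dish, the beaker and the bottle undisturbed.

Things in the scene. Friction and masses are not known exactly. Their poses are not given: they have to be found in the camera images.
- shaker: bench shaker, a low white casing 200 mm deep (x), 260 wide (y), its top 54 to 60 mm high, fixed to the bench; origin under its centre on the bench, its own x points to its rear (away from the robot), y to its left. Its left half carries a sample platform (y +12 to +120 mm) with dish and beaker; the gate and lever are in its right half
- gate (a point): centre of the H gate, on top of its steel plate (88 x 78 mm, 60 mm above the bench; axes as the shaker's). Two slots along x, 15 mm left and right of here, 13 mm wide and 53 long, are joined half-way by a cross channel 16 mm wide. Raised dots number the slots: 1 far left, 2 near left, 3 far right, 4 near right. The lever's pivot lies straight below, at bench level
- knob (a point): centre of the lever's grey knob, an upright cylinder 26 mm across and 42 high, its straight sides 30 high, on a shaft 8 mm thick. It lies 131 mm from the pivot, so at z = 131 mm when the lever is upright, and travels about 42 mm fore and aft and 32 mm to either side. The lever stays where it is left; moving it takes about 2 N at the knob
- selector_across (a joint): sideways tilt of the lever, rad: -0.245 in the left-hand slots, +0.245 in the right-hand slots (stops). It can change sides only while the lever is within about 0.06 rad of selector_lever = 0
- selector_lever (a joint): fore-and-aft tilt of the lever, rad: +0.33 fully at the far end of a slot (1 or 3), 0 in the cross channel, -0.33 at the near end (2 or 4). Starts anywhere in the left-hand slots
- start_button_top (a point): top centre of the round grey start button, 26 mm across, at the front of the shaker in front of the gate; it is pressed straight down
- start_button (a joint): travel of the start button, m: 0 up, 0.006 fully down, which takes about 5 N; springs back
- dish: bystander: closed petri dish, 91 mm across, 17 high, lying loose on the sample platform; origin under its centre
- beaker: bystander: small clear beaker, 54 mm across, 71 high, loose on the sample platform behind the dish; origin under its centre
- bottle: bystander: small capped bottle, 44 mm across, 86 high, loose on the bench to the right of the shaker; origin under its centre

How it is judged:
By the outcome, as a careful person would: the job done as asked, in the order asked, and still so for the second after the job is handed in, with the robot touching nothing.
It also fails if it takes over 58 s, if anything falls off the work surface, if the arm or the gripper's body presses on something with over 40 N, if the wrist force passes 120 N, or if a joint passes its speed limit or range.

### The arm

A 6-joint arm with a two-finger parallel gripper is mounted at the origin on a cart in front of the work surface, level with it; the furniture and walls round the work are solid. World frame = base frame: x ahead of the robot, y to its left, z up, the work surface at z = 0. Lengths are in m, angles in rad, forces in N, time in s.
With the tool pointing down it reaches from about 0.375 to 0.9 m from the base axis. Payload 3.1 kg.
Tool frame: the origin (TCP) lies on the centre line of the jaws, within the pads' length; the fingertips stand robot.finger_overhang ahead of it and the grasp point (between the pads) lies 2 mm behind it (robot.finger_overhang is the distance from the TCP to the fingertips, in m); z points along the fingers, y is the direction in which the jaws open and shut (so a half turn about z gives the same grasp; the last joint's range is limited). The gripper opens to 87 mm and grips with 3 to 60 N. Pads are 19 mm wide; open, the fingers measure 117 mm over their backs; the gripper's body (75 mm by 190 mm) begins 51 mm behind the grasp point.
Start: joints at [-1.323, 0.527, 1.433, -0, 1.181, -0.178], TCP at [0.259, -0.569, 0.24] pointing down, gripper open.
Joint ranges: [-3.08, 3.08], [-0.75, 2.2], [0.22, 2.44], [-1.43, 4.57], [0, 2.65], [-2.85, 2.85]. Speed limits (rad/s): [2.79, 2.79, 3.14, 3.14, 3.14, 3.14].

### API

Orientations are given as a unit quaternion [x, y, z, w].
In Python, from rig import robot gives the robot as it stands. The module is installed in compiled form; this text tells all that it offers.
- The arm moves only by the tool step_arm, never from a script. Its arguments are lists of equal length, an entry for each row: "slide": the shift along the tool's x, y, z in mm, a list of three; "twist": the turn about the tool's z in degrees. A call has 1 to 20 rows; each row shifts and turns the commanded pose from where the row before left it, along the tool's axes as they then stand; what a row does not reach is not made up. A row lasts 1/12 s, in which the tool goes at most 41.7 mm and 7.16 degrees, less where a joint would pass 70% of its speed; a pose out of reach is approached as far as the arm can. A call is refused whole if a number of a shift passes 41.7 or a number of a turn 7.16, either way. A call with a gripper value outside its range is refused whole. "jaw" is the finger opening in mm, from 0 to 87, set as the call begins (left out, the last holds). The fingers move at their own pace and stop on an object; "force" is the grip in N (left out, the last holds). Time passes only in rows, so rows that do not move let the fingers close. It gives the time, the measured TCP pose, the force and the opening at its end, in the units of the state.
- robot.get_obs(): the state, without advancing time (a new reading comes with each control period).
- robot.camera(name): name is "scene" or "top" or "wrist"; returns a dict with "color" (480x640x3 uint8, blue, green, red), "depth" (480x640 float32, m along the optical axis (not along the pixel's ray), 0 where there is no reading), "camera_matrix" (3x3 intrinsics, pixels), "origin" and "orientation" of the camera in the world. Camera axes: x right, y down, z forward; pixel columns grow to the right and rows downward; lengths in m; the calibration is good to about 2 mm. A picture is of the moment at which its call begins.
- robot.hand_in(): hands the job in, once; it reports no verdict.
The state is a dict: "time": time; "q": joint angles; "joint_velocities": joint speeds; "joint_torque": joint torques, N m; "position": TCP position; "tool_rot": TCP orientation; "ft_force": force on the tool from outside, world axes, zero at the start; "moment": the same for the moment, N m; "grip_width": finger opening in m.
Only numpy, scipy, OpenCV 4.12 (cv2) and the standard library are available. Lean on these libraries where they do the work, as an engineer would, in place of code of your own. Each camera call takes 0.05 s, during which the arm holds its last target.

## Working session

There is one attempt and no reset: what is moved stays moved. The work goes in short steps, Python scripts to look and compute and a tool call to move; the robot and the scene stay as the last step left them, time stands still between calls to the robot, and variables do not carry over. Pictures are saved under pics/ and viewed, and the job is handed in when it is done.

Besides the shell and the picture viewer there is one more tool, called after "Call:" in YAML: its name, and indented under it one key for each argument. step_arm: Moves the arm, as the interface text tells. Its arguments: {"type":"object","properties":{"slide":{"type":"array","items":{"type":"array","items":{"type":"number"}}},"twist":{"type":"array","items":{"type":"number"}},"jaw":{"type":"number"},"force":{"type":"number"}},"required":["slide","twist"]}

```bash
mkdir -p pics
cat > h.py <<'E'
import numpy as np,cv2
from scipy.spatial.transform import Rotation as R
from rig import robot
def cam(n,save=None):
    c=robot.camera(n)
    if save: cv2.imwrite('pics/'+save,c['color'])
    np.savez('/tmp/%s.npz'%n,**{k:np.asarray(v) for k,v in c.items()})
    return c
def load(n): return dict(np.load('/tmp/%s.npz'%n))
def Rm(c):
    o=np.asarray(c['orientation']); return o if o.shape==(3,3) else R.from_quat(o).as_matrix()
def ray(c,u,v): return Rm(c)@np.linalg.inv(c['camera_matrix'])@np.array([u,v,1.])
def onz(c,u,v,z):
    d=ray(c,u,v);o=np.asarray(c['origin']);return o+d*(z-o[2])/d[2]
def dep(c,u,v):
    return np.asarray(c['origin'])+ray(c,u,v)*c['depth'][int(v),int(u)]
def proj(c,p):
    q=c['camera_matrix']@(Rm(c).T@(np.asarray(p)-c['origin'])); return q[:2]/q[2]
E
python3 - <<'E'
from h import *
for n in('scene','top','wrist'):
    c=cam(n,n+'0.png');print(n,c['origin'],c['orientation'])
o=robot.get_obs();print(o,robot.finger_overhang)
E
```

```text
scene [-0.08735182 -0.45060222  0.63869653] [ 0.78717867 -0.43000749  0.20953391 -0.38927991]
top [ 0.39374403 -0.08362622  0.9570713 ] [-0.70027737  0.71211641 -0.04004488  0.02997053]
wrist [ 0.33161577 -0.53563278  0.38404222] [ 0.8320088  -0.53516778 -0.07967902  0.12250742]
{'time': 0.15, 'q': array([-1.32248727e+00,  5.28265608e-01,  1.43358771e+00, -1.95700084e-05,
        1.18140977e+00, -1.78518880e-01]), 'joint_velocities': array([-0.00079452, -0.00218675, -0.00269017,  0.00083158,  0.00091364,
       -0.0024316 ]), 'joint_torque': array([-3.72709223e-05, -4.40430772e+01, -1.76842833e+01,  6.32941467e-02,
        5.52175194e-02, -9.01245312e-05]), 'position': array([ 0.25862052, -0.56840298,  0.23879489]), 'tool_rot': array([ 9.77312412e-01,  2.11801210e-01, -3.81829495e-05, -8.34392455e-04]), 'ft_force': array([0.2264884 , 0.04699181, 0.23904215]), 'moment': array([-0.01117097,  0.0514502 , -0.01429715]), 'grip_width': 0.08707942835507128} 0.017
```

View pics/scene0.png

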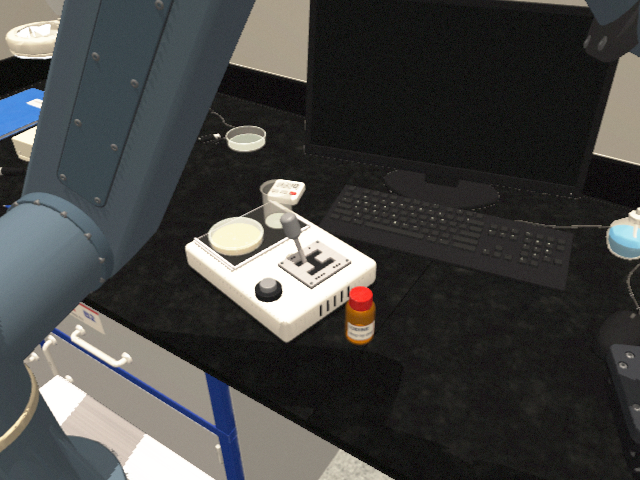

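View pics/top0.png

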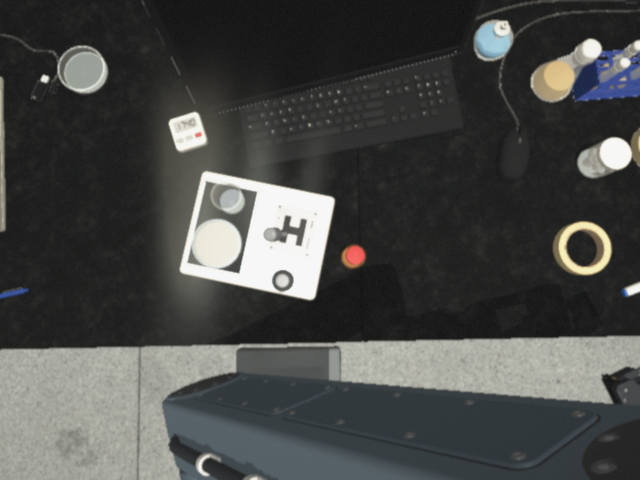

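The scene view shows the shaker at about (285,265) with the lever leaning left. In the top view the shaker spans (180–335, 170–300), with the knob near (270,234), the gate near (295,230), the button near (283,281) and the bottle at (354,256). I'll zoom in and measure.

Run:
```python
from h import *
c=load('top');im=c['color']
cr=im[160:310,170:380];cv2.imwrite('pics/topz.png',cv2.resize(cr,None,fx=3.8,fy=3.8,interpolation=cv2.INTER_CUBIC))
s=load('scene');cr=s['color'][170:350,180:390];cv2.imwrite('pics/scz.png',cv2.resize(cr,None,fx=3.3,fy=3.3,interpolation=cv2.INTER_CUBIC))
# white casing
m=(im.min(2)>150).astype(np.uint8)
n,l,st,ce=cv2.connectedComponentsWithStats(m)
i=l[200,265]; print(st[i])
cn=max(cv2.findContours((l==i).astype(np.uint8),0,2)[0],key=cv2.contourArea)
r=cv2.minAreaRect(cn);b=cv2.boxPoints(r);print(r)
P=np.array([onz(c,*p,0.054) for p in b]);print(P,[np.linalg.norm(P[k]-P[k-1]) for k in range(4)])
for u,v in [(270,234),(295,230),(283,281),(260,200),(354,256),(216,243),(228,198)]:
    print((u,v),dep(c,u,v))
```

```text
[  180   171   154   129 11254]
((256.8324279785156, 234.8748016357422), (138.11753845214844, 105.31935119628906), 11.560132026672363)
[[ 0.41511304  0.16283938  0.054     ]
 [ 0.61024943  0.12499369  0.054     ]
 [ 0.55304566 -0.1315083   0.054     ]
 [ 0.35951733 -0.08819356  0.054     ]] [np.float64(0.25711557579529243), np.float64(0.19877250187230205), np.float64(0.2628032304369545), np.float64(0.1983163720185265)]
(270, 234) [ 0.47566616 -0.01511652  0.14322023]
(295, 230) [ 0.49130947 -0.05475076  0.05542545]
(283, 281) [ 0.39617321 -0.03211669  0.07094967]
(260, 200) [0.54974186 0.0108589  0.05357558]
(354, 256) [ 0.43907628 -0.16210764  0.08353567]
(216, 243) [0.46736299 0.0890558  0.07734296]
(228, 198) [0.55309645 0.07000354 0.06141773]
```

View pics/topz.png

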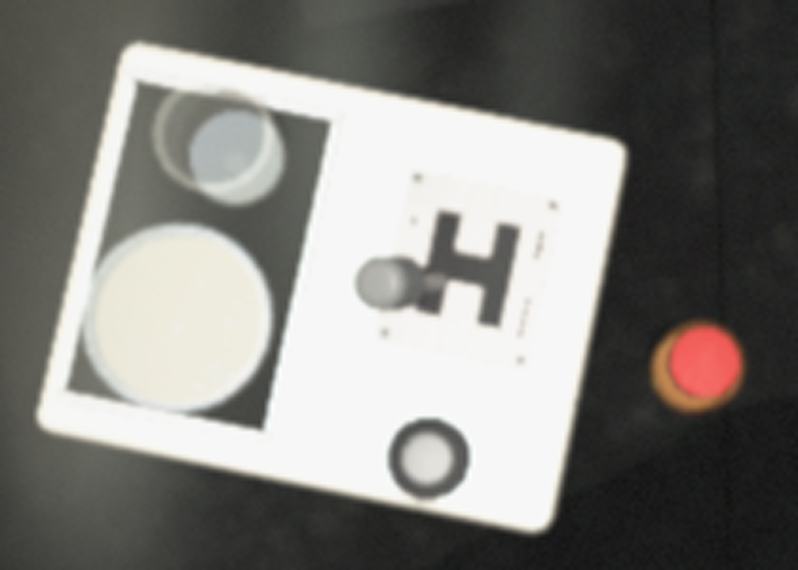

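View pics/scz.png

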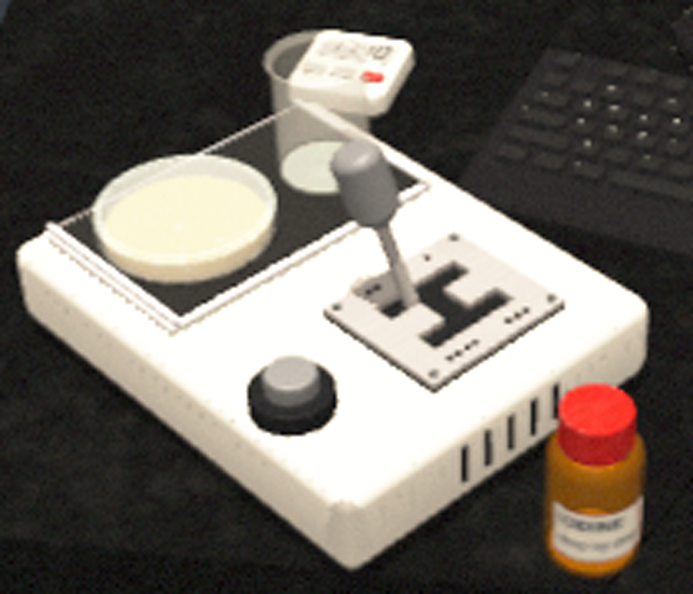

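Run:
```python
from h import *
c=load('top');im=c['color']
f=lambda u,v:((u+.5)/3.8-.5+170,(v+.5)/3.8-.5+160)
D=[onz(c,*f(*p),0.060)[:2] for p in [(418,177),(553,205),(384,332),(520,360)]]
D=np.array(D);print(D);g=D.mean(0);print('gate',g)
dx=(D[0]+D[1]-D[2]-D[3]);yaw1=np.arctan2(dx[1],dx[0]);dy=D[0]+D[2]-D[1]-D[3];yaw2=np.arctan2(-dy[0],dy[1]);print(np.degrees([yaw1,yaw2]),np.linalg.norm(dx)/2,np.linalg.norm(dy)/2)
# H mask centre
x0=np.array([f(*p) for p in [(442,212),(518,224),(500,324),(425,308)]])
H=np.array([onz(c,*p,0.058)[:2] for p in x0]);print('H',H,H.mean(0))
P=np.array([[ 0.41511304,0.16283938],[0.61024943,0.12499369],[0.55304566,-0.1315083],[0.35951733,-0.08819356]]);print('shaker c',P.mean(0))
yaw=(yaw1+yaw2)/2
Rz=np.array([[np.cos(yaw),-np.sin(yaw)],[np.sin(yaw),np.cos(yaw)]])
print('gate in shaker',Rz.T@(g-P.mean(0)))
for nm,p,z in [('button',f(427,458),.073),('btn71',f(427,458),.071)]:
    q=onz(c,*p,z)[:2];print(nm,q,Rz.T@(q-g))
for z in (.13,.145): 
    q=onz(c,*f(379,283),z)[:2];print('knob',z,q,Rz.T@(q-g))
# knob points from depth, scene and top
for n,box in (('top',(262,228,279,240)),('scene',(280,212,302,240))):
    s=load(n);pts=[]
    for v in range(box[1],box[3]):
        for u in range(box[0],box[2]):
            p=dep(s,u,v)
            if .10<p[2]<.17: pts.append(p)
    pts=np.array(pts);print(n,len(pts),pts.mean(0),pts.min(0),pts.max(0))
    q=(pts[:,:2]-g)@Rz;print('local',q.min(0),q.max(0))
s=load('scene')
for uv in [(268,283)]: print('btn scene',dep(s,*uv))
```

```text
[[ 0.53625738 -0.02659636]
 [ 0.5212418  -0.09314782]
 [ 0.45967261 -0.00919849]
 [ 0.44481884 -0.07567446]]
gate [ 0.49049766 -0.05115428]
[-12.83870383 -12.65503174] 0.07846554585363702 0.06816977840577969
H [[ 0.51888254 -0.03816824]
 [ 0.51230556 -0.07568621]
 [ 0.46282738 -0.06608405]
 [ 0.47133121 -0.02928504]] [ 0.49133667 -0.05230588]
shaker c [0.48448136 0.0170328 ]
gate in shaker [ 0.0209131  -0.06517911]
button [ 0.39772885 -0.03042849] [-0.09505549 -0.0002539 ]
btn71 [ 0.39773786 -0.03030814] [-0.09507325 -0.00013453]
knob 0.13 [ 0.47683214 -0.01291556] [-0.02176587  0.03428109]
knob 0.145 [ 0.47532523 -0.01419799] [-0.02295268  0.03269778]
top 184 [ 0.47677576 -0.01629535  0.1404649 ] [ 0.46724797 -0.02803857  0.11803909] [ 0.48819336 -0.00251191  0.14747309]
local [-0.03209464  0.01871078] [-0.00751887  0.04539129]
scene 425 [ 0.47222036 -0.02124828  0.13211811] [ 0.46203123 -0.03255872  0.1024816 ] [ 0.48842397 -0.00346229  0.14885705]
local [-0.03511305  0.01461299] [-0.00752164  0.04281979]
btn scene [ 0.39673882 -0.03085271  0.07684778]
```

Call:
step_arm:
  slide:
    - [0,0,0]
    - [0,0,0]
    - [0,0,0]
    - [0,0,0]
    - [0,0,0]
    - [0,0,0]
    - [0,0,0]
  twist: [6.2,6.2,6.2,6.2,6.2,6.2,0]
  jaw: 0

```text
time: 0.73
position: [0.2587, -0.5687, 0.2392]
tool_rot: [0.994, -0.112, -0.0, -0.0]
ft_force: [0.7, -0.3, 0.2]
grip_width: 0.048
```

```bash
cat > m.py <<'E'
from h import *
g=np.array([.4907,-.0515]);yaw=np.radians(-12.75)
Rz=np.array([[np.cos(yaw),-np.sin(yaw)],[np.sin(yaw),np.cos(yaw)]])
def st():
    o=robot.get_obs();p=np.array(o['position']);l=Rz.T@(p[:2]-g)
    e=R.from_quat(o['tool_rot']).as_matrix()
    print('t %.2f local %s z %.4f F %s toolx yaw %.2f grip %.4f'%(o['time'],l.round(4),p[2],(Rz.T@o['ft_force'][:2]).round(2),np.degrees(np.arctan2(e[1,0],e[0,0])),o['grip_width']),o['ft_force'][2].round(2),e[:,2].round(3))
    return l,p,e
def to(lx,ly,z):
    l,p,e=st();t=np.r_[g+Rz@[lx,ly],z];print('tool shift mm',(e.T@(t-p)*1e3).round(1))
E
python3 -c "
from m import *
to(-.070,.033,.24)"
```

```text
t 0.73 local [-0.1122 -0.5556] z 0.2392 F [ 0.75 -0.11] toolx yaw -12.85 grip 0.0480 0.18 [-0.     0.001 -1.   ]
tool shift mm [ 4.110e+01 -5.887e+02 -4.000e-01]
```

Call:
step_arm:
  slide:
    - [2,-10,0]
    - [2,-20,0]
    - [2,-32,0]
    - [2,-32,0]
    - [2,-32,0]
    - [2,-32,0]
    - [2,-32,0]
    - [2,-32,0]
    - [2,-32,0]
    - [2,-32,0]
    - [2,-32,0]
    - [2,-32,0]
    - [2,-32,0]
    - [2,-32,0]
    - [2,-32,0]
    - [2,-32,0]
    - [2,-32,0]
    - [2,-32,0]
    - [3,-30,0]
    - [2,-16,0]
  twist: [0,0,0,0,0,0,0,0,0,0,0,0,0,0,0,0,0,0,0,0]

```text
time: 2.4
position: [0.428, -0.0011, 0.2397]
tool_rot: [0.994, -0.108, -0.0, -0.001]
ft_force: [0.2, 0.6, 0.4]
grip_width: 0.0005
```

Call:
step_arm:
  slide:
    - [0,0,0]
    - [0,0,0]
    - [0,0,0]
    - [0,0,0]
  twist: [0,0,0,0]

```text
time: 2.73
position: [0.428, -0.0051, 0.2395]
tool_rot: [0.994, -0.111, -0.0, 0.0]
ft_force: [-0.3, -0.5, -0.7]
grip_width: 0.0005
```

```bash
python3 -c "
from m import *
to(-.070,.033,.130)
cam('wrist','w1.png')"
```

```text
t 2.73 local [-0.0713  0.0314] z 0.2395 F [-0.15 -0.59] toolx yaw -12.77 grip 0.0005 -0.73 [-0. -0. -1.]
tool shift mm [  1.4  -1.6 109.5]
```

View pics/w1.png

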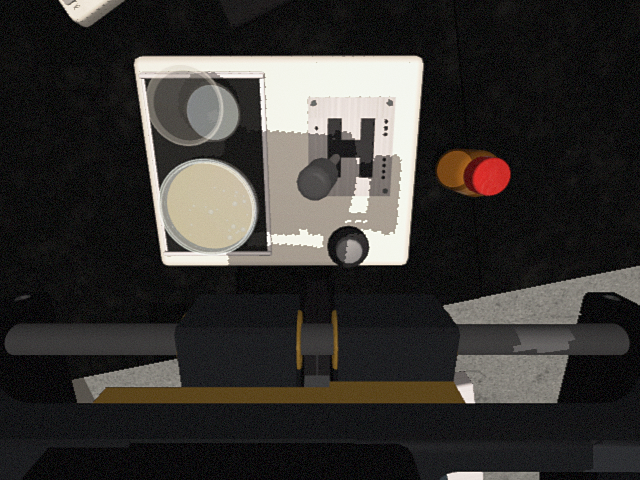

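The wrist view shows the closed fingers at u≈317, in line with the knob at (317,180) and clear of it. I'll lower them behind the knob.

Call:
step_arm:
  slide:
    - [0,0,15]
    - [0,0,20]
    - [0,0,20]
    - [0,0,20]
    - [0,0,17]
    - [0,0,10]
    - [0,0,5]
    - [0,0,0]
    - [0,0,0]
    - [0,0,0]
  twist: [0,0,0,0,0,0,0,0,0,0]

```text
time: 3.62
position: [0.429, -0.0049, 0.1332]
tool_rot: [0.994, -0.111, 0.001, 0.0]
ft_force: [-0.2, -0.6, -0.6]
grip_width: 0.0006
```

Call:
step_arm:
  slide:
    - [4,0,0]
    - [4,0,0]
    - [4,0,0]
    - [3,0,0]
    - [2,0,0]
    - [2,0,0]
    - [2,0,0]
    - [2,0,0]
    - [0,0,0]
    - [0,0,0]
  twist: [0,0,0,0,0,0,0,0,0,0]

```text
time: 4.45
position: [0.4509, -0.0095, 0.1325]
tool_rot: [0.994, -0.111, -0.0, -0.0]
ft_force: [-0.4, -0.5, -0.9]
grip_width: 0.0003
```

```bash
python3 -c "
from m import *
to(-.0235,.033,.132)
c=cam('scene','s2.png');cv2.imwrite('pics/s2z.png',cv2.resize(c['color'][150:350,180:390],None,fx=2.9,fy=2.9))
c=cam('top','t2.png');cv2.imwrite('pics/t2z.png',cv2.resize(c['color'][160:310,170:380],None,fx=3.8,fy=3.8))"
```

```text
t 4.45 local [-0.0481  0.0322] z 0.1325 F [-0.28 -0.59] toolx yaw -12.75 grip 0.0003 -0.93 [-0.  0. -1.]
tool shift mm [24.6 -0.8  0.5]
```

View pics/s2z.png

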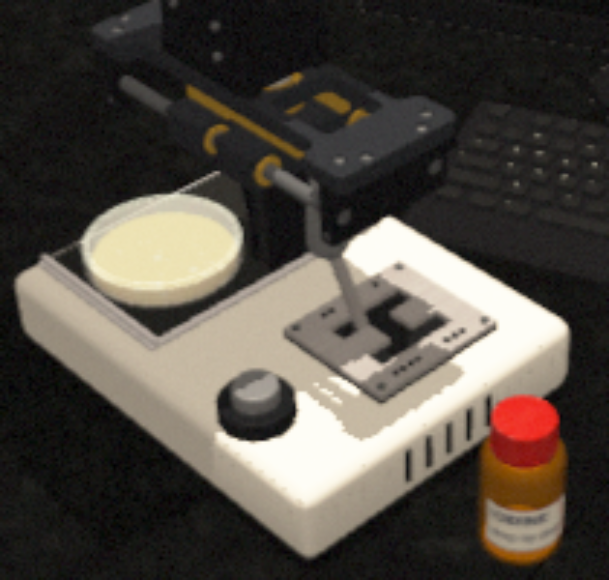

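View pics/t2z.png

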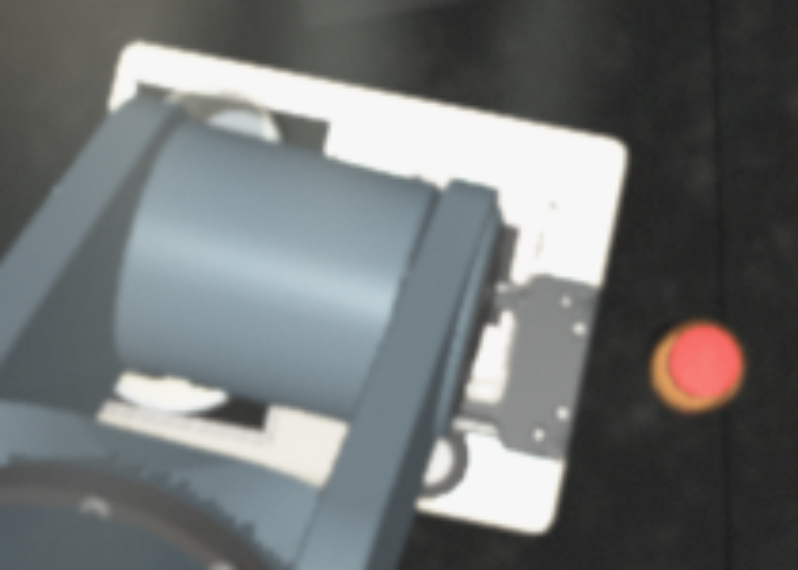

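The arm hides the knob in the top view. In the scene view the shaft is still in the near-left slot and the fingers are not yet in contact. Next is a gentle push to the cross channel.

Call:
step_arm:
  slide:
    - [2,0,0]
    - [2,0,0]
    - [2,0,0]
    - [2,0,0]
    - [2,0,0]
    - [2,0,0]
    - [0,0,0]
  twist: [0,0,0,0,0,0,0]

```text
time: 5.13
position: [0.463, -0.0121, 0.1326]
tool_rot: [0.994, -0.111, 0.0, -0.0]
ft_force: [-1.9, 1.5, 0.9]
grip_width: 0.0005
```

Call:
step_arm:
  slide:
    - [2,0,0]
    - [2,0,0]
    - [2,0,0]
    - [2,0,0]
    - [2,0,0]
    - [2,0,0]
    - [1,0,0]
    - [0,0,0]
    - [0,0,0]
  twist: [0,0,0,0,0,0,0,0,0]

```text
time: 5.88
position: [0.4755, -0.0152, 0.1325]
tool_rot: [0.994, -0.111, 0.0, 0.0]
ft_force: [-2.1, 0.5, 1.3]
grip_width: 0.0006
```

```bash
python3 -c "
from m import *
to(-.0225,.033,.132)
c=cam('scene','s3.png');cv2.imwrite('pics/s3z.png',cv2.resize(c['color'][150:350,180:390],None,fx=2.9,fy=2.9))"
```

```text
t 5.88 local [-0.0228  0.0321] z 0.1325 F [-2.17  0.05] toolx yaw -12.75 grip 0.0006 1.28 [ 0. -0. -1.]
tool shift mm [ 0.3 -0.9  0.5]
```

View pics/s3z.png

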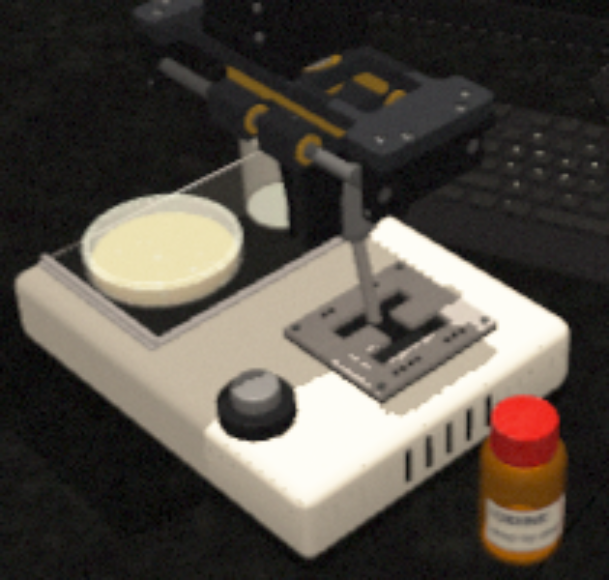

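The lever is now at the channel junction, with about 2 N of push force. I'll go round to its left side.

Call:
step_arm:
  slide:
    - [-5,0,0]
    - [-10,0,0]
    - [-5,0,-10]
    - [0,0,-20]
    - [0,0,-20]
    - [0,0,-10]
    - [10,-10,0]
    - [20,-20,0]
    - [12,-15,0]
    - [0,0,0]
    - [0,0,0]
    - [0,0,0]
  twist: [0,0,0,0,0,0,0,0,0,0,0,0]

```text
time: 6.93
position: [0.5052, 0.024, 0.1926]
tool_rot: [0.994, -0.111, -0.001, 0.0]
ft_force: [0.1, 1.2, -0.6]
grip_width: 0.0004
```

```bash
python3 -c "
from m import *
to(0,.077,.133)
c=cam('wrist','w4.png')
c=cam('scene','s4.png');cv2.imwrite('pics/s4z.png',cv2.resize(c['color'][150:350,180:390],None,fx=2.9,fy=2.9))"
```

```text
t 6.93 local [-0.0025  0.0769] z 0.1926 F [-0.21  1.21] toolx yaw -12.72 grip 0.0004 -0.59 [-0.002 -0.    -1.   ]
tool shift mm [ 2.6 -0.1 59.6]
```

View pics/w4.png

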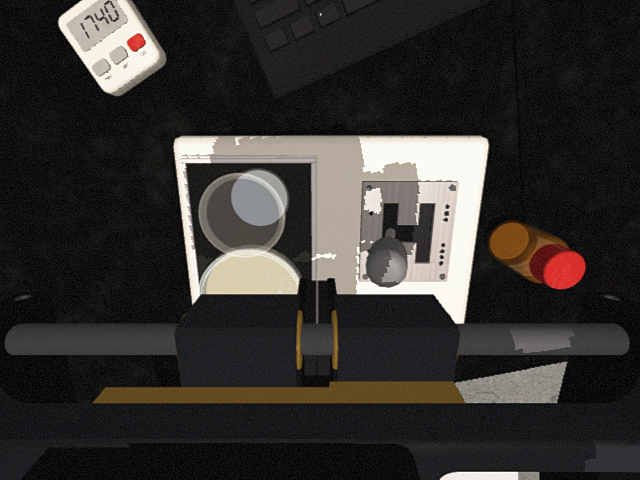

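View pics/s4z.png

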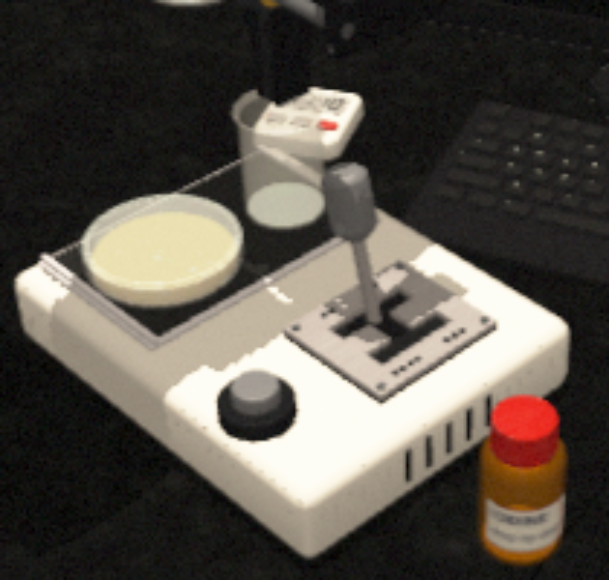

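The lever sits upright fore and aft at the left end of the channel, with the knob at (387,262) in the wrist view. A quick check of its x.

```bash
python3 -c "
from m import *
for n,b in (('wrist',(368,238,405,285)),('scene',(293,206,308,232))):
    s=load(n);pts=np.array([dep(s,u,v) for v in range(b[1],b[3]) for u in range(b[0],b[2])])
    pts=pts[(pts[:,2]>.105)&(pts[:,2]<.17)];q=(pts[:,:2]-g)@Rz
    print(n,len(q),np.percentile(q,[2,50,98],axis=0).round(4),pts[:,2].max())
    t=pts[:,2]>pts[:,2].max()-.008;print('top',q[t].mean(0))
"
```

```text
wrist 1577 [[-0.0075  0.0218]
 [ 0.0064  0.034 ]
 [ 0.0137  0.0445]] 0.14903047529618457
top [0.00293129 0.03445971]
scene 360 [[-0.0133  0.017 ]
 [-0.0062  0.0252]
 [ 0.0076  0.041 ]] 0.15028324178888325
top [-0.00273155  0.03028035]
```

Knob x is about 0 (±3 mm), inside the channel tolerance. I'll descend on its left and push right.

Call:
step_arm:
  slide:
    - [2,0,10]
    - [0,0,20]
    - [0,0,20]
    - [0,0,9]
    - [0,0,0]
    - [0,0,0]
    - [0,0,0]
  twist: [0,0,0,0,0,0,0]

```text
time: 7.62
position: [0.5091, 0.0234, 0.134]
tool_rot: [0.994, -0.111, 0.001, 0.0]
ft_force: [0.6, -0.0, -0.2]
grip_width: 0.0004
```

Call:
step_arm:
  slide:
    - [0,3,0]
    - [0,3,0]
    - [0,2,0]
    - [0,2,0]
    - [0,2,0]
    - [0,2,0]
    - [0,2,0]
    - [0,2,0]
    - [0,2,0]
    - [0,2,0]
    - [0,2,0]
    - [0,0,0]
    - [0,0,0]
  twist: [0,0,0,0,0,0,0,0,0,0,0,0,0]

```text
time: 8.7
position: [0.5035, 0.0002, 0.1338]
tool_rot: [0.994, -0.111, 0.0, -0.0]
ft_force: [0.1, 1.4, 2.9]
grip_width: 0.0005
```

```bash
python3 -c "
from m import *
to(0,-.001,.133)"
```

```text
t 8.70 local [0.0011 0.0533] z 0.1338 F [-0.2   1.43] toolx yaw -12.76 grip 0.0005 2.92 [ 0.  0. -1.]
tool shift mm [-1.  54.3  0.7]
```

Call:
step_arm:
  slide:
    - [0,2,0]
    - [0,2,0]
    - [0,2,0]
    - [0,2,0]
    - [0,2,0]
    - [0,2,0]
    - [0,2,0]
    - [0,2,0]
    - [0,2,0]
    - [0,2,0]
    - [0,2,0]
    - [0,2,0]
    - [0,2,0]
    - [0,2,0]
    - [0,2,0]
    - [0,0,0]
    - [0,0,0]
  twist: [0,0,0,0,0,0,0,0,0,0,0,0,0,0,0,0,0]

```text
time: 10.12
position: [0.4965, -0.0294, 0.1334]
tool_rot: [0.994, -0.111, -0.0, 0.0]
ft_force: [0.4, 0.8, 1.4]
grip_width: 0.0004
```

Call:
step_arm:
  slide:
    - [0,2,0]
    - [0,2,0]
    - [0,2,0]
    - [0,2,0]
    - [0,2,0]
    - [0,2,0]
    - [0,2,0]
    - [0,2,0]
    - [0,2,0]
    - [0,0,0]
    - [0,0,0]
  twist: [0,0,0,0,0,0,0,0,0,0,0]

```text
time: 11.03
position: [0.4926, -0.047, 0.1335]
tool_rot: [0.994, -0.111, -0.0, 0.0]
ft_force: [0.1, 0.4, -0.6]
grip_width: 0.0005
```

```bash
python3 -c "
from m import *
to(0,-.001,.133)
c=cam('scene','s5.png');cv2.imwrite('pics/s5z.png',cv2.resize(c['color'][150:350,180:390],None,fx=2.9,fy=2.9))"
```

```text
t 11.03 local [0.0009 0.0048] z 0.1335 F [-0.02  0.42] toolx yaw -12.75 grip 0.0005 -0.64 [-0. -0. -1.]
tool shift mm [-0.9  5.8  0.5]
```

View pics/s5z.png

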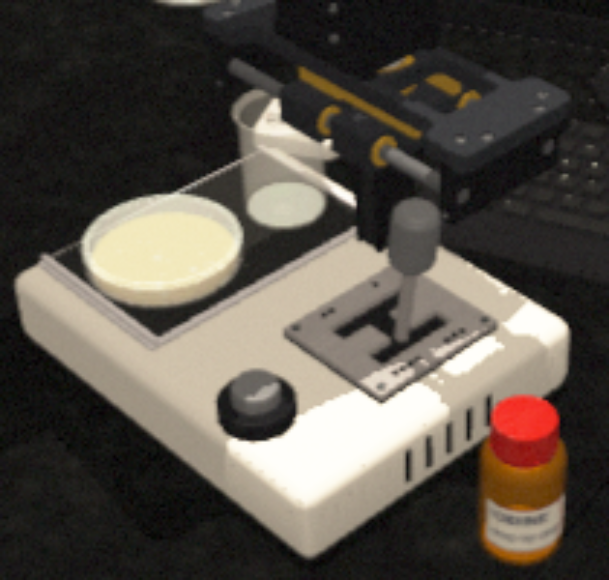

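The lever is now over the right-hand slot. I'll ease on until the side stop shows in the force.

Call:
step_arm:
  slide:
    - [0,1,0]
    - [0,1,0]
    - [0,1,0]
    - [0,0,0]
  twist: [0,0,0,0]

```text
time: 11.42
position: [0.492, -0.0496, 0.1334]
tool_rot: [0.994, -0.111, -0.0, -0.0]
ft_force: [0.5, 1.4, -1.0]
grip_width: 0.0003
```

Call:
step_arm:
  slide:
    - [0,1,0]
    - [0,1,0]
    - [0,0,0]
  twist: [0,0,0]

```text
time: 11.67
position: [0.4915, -0.0516, 0.1334]
tool_rot: [0.994, -0.111, -0.0, -0.0]
ft_force: [0.8, 1.0, -1.0]
grip_width: 0.0003
```

Call:
step_arm:
  slide:
    - [0,1,0]
    - [0,1,0]
    - [0,0,0]
  twist: [0,0,0]

```text
time: 11.92
position: [0.491, -0.0536, 0.1335]
tool_rot: [0.994, -0.111, -0.0, -0.0]
ft_force: [0.6, 1.5, -0.9]
grip_width: 0.0007
```

Call:
step_arm:
  slide:
    - [0,1,0]
    - [0,0,0]
  twist: [0,0]

```text
time: 12.08
position: [0.4909, -0.0545, 0.1335]
tool_rot: [0.994, -0.111, -0.0, -0.0]
ft_force: [0.3, 3.2, -0.7]
grip_width: 0.0006
```

```bash
python3 -c "
from m import *
to(0,-.001,.133)"
```

```text
t 12.08 local [ 0.0008 -0.0029] z 0.1335 F [-0.38  3.22] toolx yaw -12.75 grip 0.0006 -0.68 [-0.  0. -1.]
tool shift mm [-0.8 -1.9  0.5]
```

The stop is felt at 3.2 N. I'll back off, lift, and come behind the knob on the right-hand side.

Call:
step_arm:
  slide:
    - [0,-5,0]
    - [0,-7,0]
    - [0,0,-10]
    - [0,0,-20]
    - [0,0,-20]
    - [0,0,-10]
    - [-10,10,0]
    - [-20,20,0]
    - [-15,12,0]
    - [-3,0,0]
    - [0,0,0]
    - [0,0,0]
    - [0,0,0]
  twist: [0,0,0,0,0,0,0,0,0,0,0,0,0]

```text
time: 13.17
position: [0.4389, -0.0731, 0.1938]
tool_rot: [0.994, -0.111, 0.001, 0.0]
ft_force: [-0.4, -0.2, -0.5]
grip_width: 0.0006
```

```bash
python3 -c "
from m import *
to(-.047,-.033,.134)
c=cam('wrist','w6.png')
c=cam('scene','s6.png');cv2.imwrite('pics/s6z.png',cv2.resize(c['color'][150:350,180:390],None,fx=2.9,fy=2.9))"
```

```text
t 13.17 local [-0.0458 -0.0325] z 0.1938 F [-0.32 -0.28] toolx yaw -12.71 grip 0.0006 -0.48 [ 0.002 -0.001 -1.   ]
tool shift mm [-1.3  0.5 59.8]
```

View pics/w6.png

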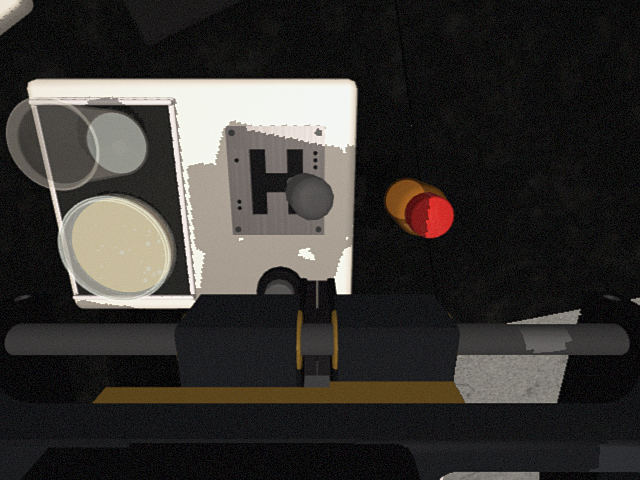

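View pics/s6z.png

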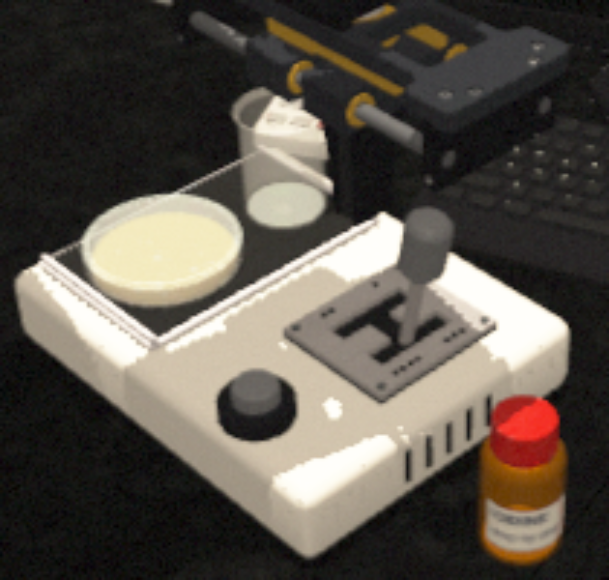

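The knob now stands in the right-hand slot at mid-travel: (310,196) in the wrist view, with the fingers behind it at u≈317. I'll descend and push forward.

Call:
step_arm:
  slide:
    - [0,0,10]
    - [0,0,20]
    - [0,0,20]
    - [0,0,10]
    - [0,0,0]
    - [0,0,0]
    - [5,0,0]
    - [5,0,0]
    - [5,0,0]
    - [3,0,0]
    - [2,0,0]
    - [2,0,0]
    - [2,0,0]
    - [2,0,0]
    - [2,0,0]
    - [0,0,0]
  twist: [0,0,0,0,0,0,0,0,0,0,0,0,0,0,0,0]

```text
time: 14.6
position: [0.4645, -0.0791, 0.1335]
tool_rot: [0.994, -0.111, -0.001, -0.0]
ft_force: [-2.6, 0.9, 1.7]
grip_width: 0.0003
```

Call:
step_arm:
  slide:
    - [2,0,0]
    - [2,0,0]
    - [2,0,0]
    - [2,0,0]
    - [2,0,0]
    - [2,0,0]
    - [2,0,0]
    - [2,0,0]
    - [2,0,0]
    - [2,0,0]
    - [2,0,0]
    - [0,0,0]
  twist: [0,0,0,0,0,0,0,0,0,0,0,0]

```text
time: 15.6
position: [0.4867, -0.0842, 0.1333]
tool_rot: [0.994, -0.111, 0.0, -0.0]
ft_force: [-1.6, 1.4, -0.6]
grip_width: 0.0006
```

```bash
python3 -c "
from m import *
to(.0195,-.033,.134)
c=cam('scene','s7.png');cv2.imwrite('pics/s7z.png',cv2.resize(c['color'][150:350,180:390],None,fx=2.9,fy=2.9))"
```

```text
t 15.60 local [ 0.0033 -0.0328] z 0.1333 F [-1.87  1.04] toolx yaw -12.75 grip 0.0006 -0.62 [ 0.  0. -1.]
tool shift mm [16.2  0.2 -0.7]
```

View pics/s7z.png

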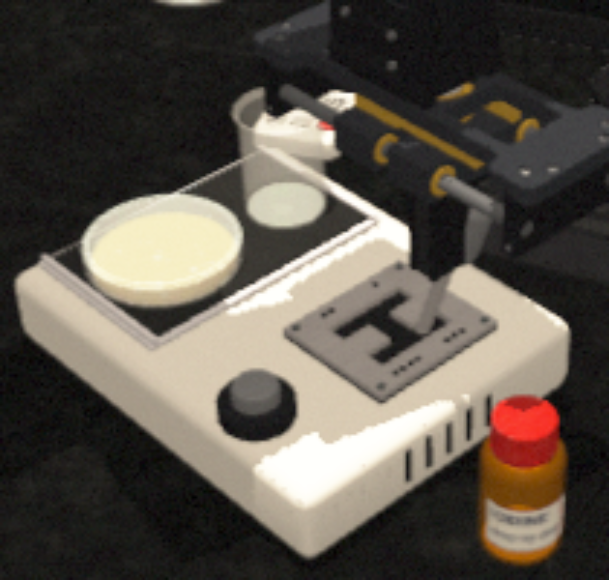

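Call:
step_arm:
  slide:
    - [2,0,0]
    - [2,0,0]
    - [2,0,0]
    - [2,0,0]
    - [2,0,0]
    - [2,0,0]
    - [0,0,0]
  twist: [0,0,0,0,0,0,0]

```text
time: 16.23
position: [0.4989, -0.0871, 0.1337]
tool_rot: [0.994, -0.111, 0.001, 0.0]
ft_force: [-1.6, 0.3, -0.4]
grip_width: 0.0004
```

Call:
step_arm:
  slide:
    - [1,0,0]
    - [1,0,0]
    - [0,0,0]
  twist: [0,0,0]

```text
time: 16.48
position: [0.5002, -0.0874, 0.1336]
tool_rot: [0.994, -0.111, 0.0, 0.0]
ft_force: [-1.5, 0.1, -0.7]
grip_width: 0.0007
```

Call:
step_arm:
  slide:
    - [1,0,0]
    - [1,0,0]
    - [0,0,0]
  twist: [0,0,0]

```text
time: 16.73
position: [0.5013, -0.0875, 0.1334]
tool_rot: [0.994, -0.111, -0.001, -0.0]
ft_force: [-3.7, 0.8, -0.7]
grip_width: 0.0006
```

```bash
python3 -c "
from m import *
to(.0195,-.033,.134)"
```

```text
t 16.73 local [ 0.0182 -0.0328] z 0.1334 F [-3.78 -0.01] toolx yaw -12.74 grip 0.0006 -0.7 [-0.002  0.    -1.   ]
tool shift mm [ 1.3  0.2 -0.6]
```

Call:
step_arm:
  slide:
    - [1,0,0]
    - [0,0,0]
    - [0,0,0]
  twist: [0,0,0]

```text
time: 16.98
position: [0.5018, -0.0876, 0.1333]
tool_rot: [0.994, -0.111, -0.001, -0.0]
ft_force: [-5.4, 0.0, -0.1]
grip_width: 0.0006
```

Call:
step_arm:
  slide:
    - [0.5,0,0]
    - [0,0,0]
    - [0,0,0]
  twist: [0,0,0]

```text
time: 17.23
position: [0.502, -0.0876, 0.1332]
tool_rot: [0.994, -0.111, -0.002, -0.0]
ft_force: [-5.8, 1.6, -0.1]
grip_width: 0.0007
```

The force rose to 5.8 N at the expected end position, so the lever is home. I'll back off and go above the button.

Call:
step_arm:
  slide:
    - [-5,0,0]
    - [-10,0,0]
    - [-15,0,-10]
    - [-20,-8,-20]
    - [-20,-10,-20]
    - [-20,-10,0]
    - [-15,-5,0]
    - [-9,0,0]
    - [0,0,0]
    - [0,0,0]
    - [0,0,0]
  twist: [0,0,0,0,0,0,0,0,0,0,0]

```text
time: 18.15
position: [0.4013, -0.0317, 0.1838]
tool_rot: [0.994, -0.111, 0.002, 0.0]
ft_force: [0.7, 0.5, -0.4]
grip_width: 0.0004
```

```bash
python3 -c "
from m import *
to(-.095,0,.1)
c=cam('wrist','w8.png')
c=cam('scene','s8.png');cv2.imwrite('pics/s8z.png',cv2.resize(c['color'][150:350,180:390],None,fx=2.9,fy=2.9))
for n,b in (('scene',(255,272,282,302)),):
    pts=np.array([dep(c,u,v) for v in range(b[1],b[3]) for u in range(b[0],b[2])])
    q=(pts[:,:2]-g)@Rz
    m=(pts[:,2]>.069)
    print(np.percentile(pts[m,2],[5,25,50,75,95]),np.percentile(q[m],[3,50,97],axis=0))
"
```

```text
t 18.15 local [-0.0916 -0.0004] z 0.1838 F [0.59 0.68] toolx yaw -12.79 grip 0.0004 -0.42 [ 0.003 -0.001 -1.   ]
tool shift mm [-3.7 -0.4 83.8]
[0.06964113 0.07431642 0.07662803 0.07777819 0.07881143] [[-0.11197506 -0.0172614 ]
 [-0.09771805 -0.00286328]
 [-0.08537612  0.01067603]]
```

View pics/w8.png

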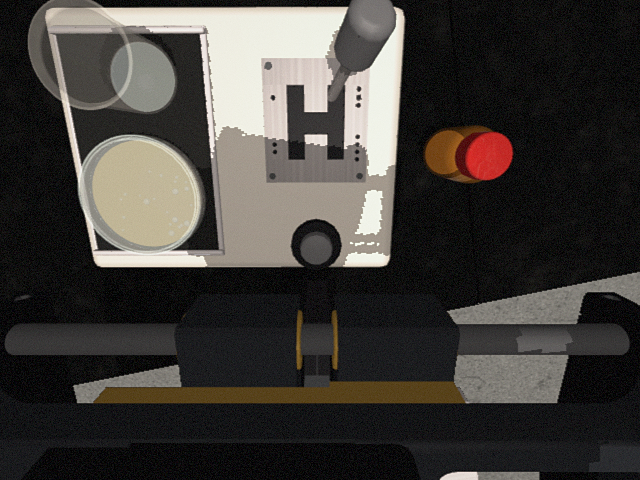

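View pics/s8z.png

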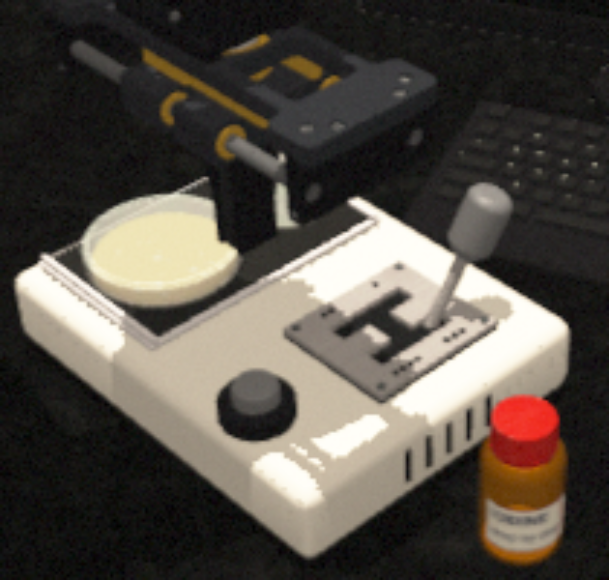

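The lever leans far right and forward. The wrist view shows the shaft at the far end of the third slot and the button at (316,247). I'll check the numbers before pressing.

```bash
python3 -c "
from m import *
c=load('wrist');p=onz(c,316.5,248,.077);print('btn',Rz.T@(p[:2]-g),dep(c,316,248))
s=load('scene');b=(332,212,360,240)
pts=np.array([dep(s,u,v) for v in range(b[1],b[3]) for u in range(b[0],b[2])]);pts=pts[(pts[:,2]>.1)&(pts[:,2]<.17)]
q=(pts[:,:2]-g)@Rz;print(np.percentile(q,[2,50,98],axis=0),np.percentile(pts[:,2],[2,98]))
c=np.array(g+Rz@[.0416,-.0309]);print('expected knob px',proj(s,[*c,.1203]))
"
```

```text
btn [-0.09255064 -0.00036449] [ 0.40043977 -0.03104988  0.07700811]
[[ 0.0261963  -0.03900438]
 [ 0.03555146 -0.03030505]
 [ 0.05358606 -0.01660212]] [0.1060059  0.14264677]
expected knob px [348.05060644 229.04731467]
```

Call:
step_arm:
  slide:
    - [-2,0,10]
    - [0,0,20]
    - [0,0,20]
    - [0,0,20]
    - [0,0,10]
    - [0,0,5]
    - [0,0,0]
    - [0,0,0]
  twist: [0,0,0,0,0,0,0,0]

```text
time: 18.92
position: [0.398, -0.0305, 0.0984]
tool_rot: [0.994, -0.111, 0.0, 0.0]
ft_force: [0.1, -0.8, 0.8]
grip_width: 0.0003
```

Call:
step_arm:
  slide:
    - [0,0,1]
    - [0,0,1]
    - [0,0,1]
    - [0,0,1]
    - [0,0,1]
    - [0,0,0]
  twist: [0,0,0,0,0,0]

```text
time: 19.42
position: [0.3975, -0.0302, 0.0936]
tool_rot: [0.994, -0.111, 0.0, 0.0]
ft_force: [-1.1, -0.8, -0.6]
grip_width: 0.0002
```

Call:
step_arm:
  slide:
    - [0,0,1]
    - [0,0,1]
    - [0,0,1]
    - [0,0,0]
  twist: [0,0,0,0]

```text
time: 19.75
position: [0.3976, -0.0303, 0.0905]
tool_rot: [0.994, -0.111, 0.0, -0.0]
ft_force: [-0.5, 0.2, 3.2]
grip_width: 0.0008
```

```bash
python3 -c "
from m import *
to(-.094,0,.088)"
```

```text
t 19.75 local [-0.0955  0.0002] z 0.0905 F [-0.5   0.08] toolx yaw -12.75 grip 0.0008 3.21 [ 0. -0. -1.]
tool shift mm [1.5 0.2 2.5]
```

Contact was made at a tip height of about 0.075. I'll press on to the bottom.

Call:
step_arm:
  slide:
    - [0,0,1]
    - [0,0,1]
    - [0,0,0]
  twist: [0,0,0]

```text
time: 20.0
position: [0.3975, -0.0302, 0.0885]
tool_rot: [0.994, -0.111, 0.0, -0.0]
ft_force: [-0.3, 0.4, 3.6]
grip_width: 0.0004
```

Call:
step_arm:
  slide:
    - [0,0,1]
    - [0,0,1]
    - [0,0,0]
  twist: [0,0,0]

```text
time: 20.25
position: [0.3976, -0.0302, 0.0872]
tool_rot: [0.994, -0.111, 0.0, 0.0]
ft_force: [0.1, 1.2, 14.8]
grip_width: 0.0008
```

Call:
step_arm:
  slide:
    - [0,0,1]
    - [0,0,0]
    - [0,0,0]
  twist: [0,0,0]

```text
time: 20.5
position: [0.3976, -0.0302, 0.087]
tool_rot: [0.994, -0.111, 0.001, 0.0]
ft_force: [-2.4, 1.1, 24.4]
grip_width: 0.0005
```

Bottomed out at 24 N with no further travel. I'll release straight up.

Call:
step_arm:
  slide:
    - [0,0,-3]
    - [0,0,-5]
    - [0,0,-10]
    - [0,0,-20]
    - [0,0,-20]
    - [0,0,-20]
    - [0,0,-20]
    - [0,0,0]
    - [0,0,0]
    - [0,0,0]
  twist: [0,0,0,0,0,0,0,0,0,0]

```text
time: 21.33
position: [0.397, -0.0301, 0.183]
tool_rot: [0.994, -0.111, -0.001, -0.0]
ft_force: [-0.7, -0.5, -0.0]
grip_width: 0.0004
```

```bash
python3 -c "
from m import *
st()
c=cam('wrist','w9.png');print('btn',dep(c,316,268))
c=cam('scene','s9.png');cv2.imwrite('pics/s9z.png',cv2.resize(c['color'][150:350,180:390],None,fx=2.9,fy=2.9))
pts=np.array([dep(c,u,v)[2] for v in range(278,290) for u in range(260,278)]);print(np.median(pts),np.percentile(pts,90))
"
```

```text
t 21.33 local [-0.0961  0.0002] z 0.1830 F [-0.59 -0.61] toolx yaw -12.75 grip 0.0004 -0.01 [-0.001  0.    -1.   ]
btn [ 0.35053688 -0.01899605  0.0005683 ]
0.07668051874356363 0.078544466902286
```

View pics/w9.png

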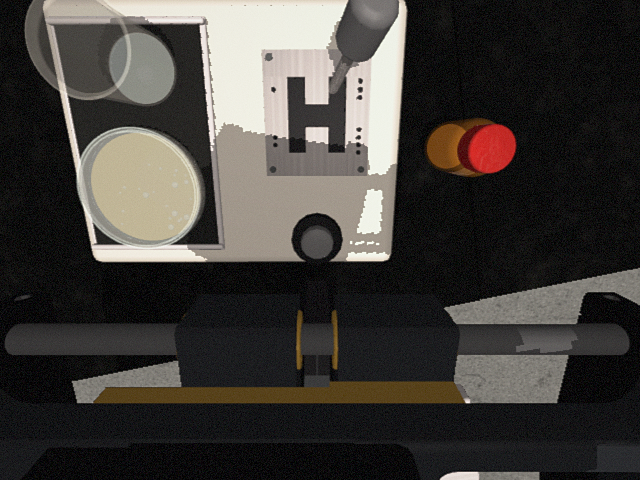

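View pics/s9z.png

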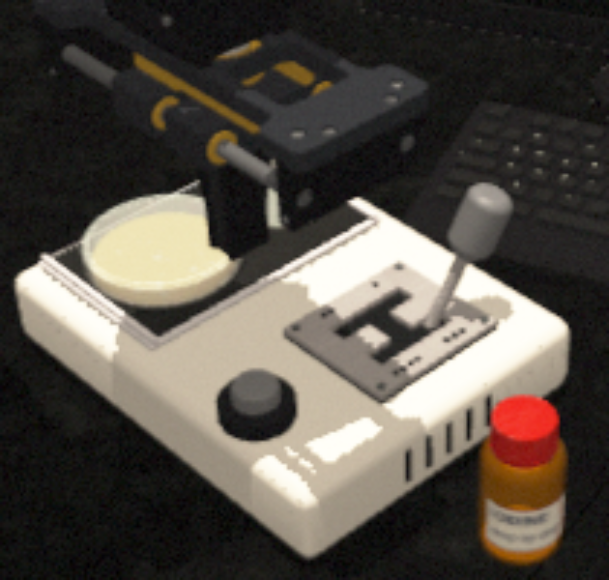

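The button is back up (top about 0.077, the same as before). The lever is still in slot 3, the dish, beaker and bottle look unmoved, and the gripper is clear. Handing in.

```bash
python3 -c "
from rig import robot
print(robot.hand_in())"
```

```text
the job is handed in; nothing more can be done
None
```

The lever is in the third slot (far right), and I pressed the start button after that. The job was handed in at about 21.5 s of the 58 s allowed, with no verdict reported.

- **Lever:** I pushed it with closed fingertips to the cross channel, across to the right stop and then forward to the end stop. Moving it took about 2 N; I felt the right stop at 3.2 N and the far stop at 5.8 N.
- **Button:** I pressed it straight down until it bottomed out, then released it. The force peaked at 24 N at the bottom, well above the roughly 5 N it needs but below the 40 N limit set for the arm and gripper body. Its top measured about 77 mm both before and after, so it came back up.
- **Last pictures:** The lever is still at the far end of slot 3. The dish, beaker and bottle look undisturbed, judged by eye in the pictures rather than measured, and the gripper is clear of everything.
- **Small disagreements:** My estimates of the button's position along the shaker differed by about 2.5 mm between views. In the check just before the button press, the knob sat 2–3 pixels from its calculated home position in the scene picture. I put both down to calibration error, because the felt stop confirms the lever is fully home.

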